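# Lock a T-foot bangle mandrel into the stake holder and slip the bangle on

### The arm

A 6-joint arm with a two-finger parallel gripper is mounted at the origin on the work surface. World frame = base frame: x ahead of the robot, y to its left, z up, the work surface at z = 0. Lengths are in m, angles in rad, forces in N, time in s.
With the tool pointing down it reaches from about 0.375 to 0.9 m from the base axis. Payload 3.1 kg.
Tool frame: the origin (TCP) lies between the finger pads; the fingertips stand 22 mm ahead of it and the grasp point (between the pads) lies 3 mm ahead of it; z points along the fingers, y is the line along which they close (so a half turn about z gives the same grasp; the last joint's range is limited). The gripper opens to 87 mm and grips with 3 to 60 N. Pads are 19 mm wide; open, the fingers measure 117 mm over their backs; the gripper's body (75 mm by 190 mm) begins 51 mm behind the grasp point.
Start: joints at [-0.178, 0.527, 1.433, -0, 1.181, -0.178], TCP at [0.625, 0, 0.245] pointing down, gripper open.
Joint ranges: [-3.08, 3.08], [-0.75, 2.2], [0.22, 2.44], [-1.43, 4.57], [0, 2.65], [-2.85, 2.85]. Speed limits (rad/s): [2.79, 2.79, 3.14, 3.14, 3.14, 3.14].

### API

Orientations are given as a unit quaternion [x, y, z, w].
In Python, from rig import get_obs, camera, get_calibration, hand_in, cut_out gives the robot as it stands.
- The arm moves only by the shell command python3 -m inch 'ROWS' [OPENING] [FORCE]. ROWS is JSON, one flat list of numbers, 6 for each row, row after row: the shift along the tool's x, y, z scaled (see below), then the turn, a rotation vector about the tool's x, y, z scaled (see below). A call has 1 to 20 rows; each row is the pose to reach, as a shift and turn from the pose commanded when the call began, along the tool's axes at that moment; what a row does not reach only later rows make up. The controller multiplies each number of a shift by 0.08 m and each number of a turn by 90 degrees. A row lasts 1/12 s, in which the tool goes at most 41.7 mm and 7.16 degrees, less where a joint would pass 70% of its speed; a pose out of reach is approached as far as the arm can. A call with a number of a shift or a turn outside -1 to 1 is refused whole. A call with a gripper value outside its range is refused whole. OPENING is the finger opening in mm, from 0 to 87, set as the call begins (- or left out, the last holds). The fingers move at their own pace and stop on an object; FORCE is the grip in N (left out, the last holds). Time passes only in rows, so rows that repeat a pose let the fingers close. It gives the time, the measured TCP pose, the force, the opening and the grip force at its end, in the units of the state.
- get_obs(): the state, without advancing time (a new reading comes with each control period).
- camera(name): name is "scene" or "side" or "wrist"; returns the picture (420x560x3 uint8, red, green, blue); there is no depth.
- get_calibration(name): a dict with "vertical_fov" (degrees; the focal length in pixels is half the picture's height over the tangent of half this angle, whatever the lens; pixels are square), "cx", "cy" (the principal point, pixels), "T" (4x4, takes a point from camera to world coordinates). Camera axes: x right, y down, z forward; pixel columns grow to the right and rows downward; lengths in m; the calibration is good to about 2 mm. The wrist camera is an equidistant fisheye: a pixel r from the principal point sees the ray r / f radians off the axis. A picture is of the moment at which its call begins: read the wrist's pose just before it. get_calibration takes no time and is no camera call; for the wrist camera it gives the pose at the moment of the call.
- hand_in(): hands the job in; it is judged then, once.
Trained networks look in the newest picture that a camera, given by its name, has taken for a name from the list of things; names that differ only in an ending like _2 or _b are one class to them, and where a whole thing is asked for, a point or a joint stands for the part that bears it (a point fixed in the world has none). Each returns a list of dicts, best first, with "conf" (0 to 1); they miss things now and then, are a little off and sometimes report something else, mostly with a low value. They report only what shows in the picture. A call takes as long as a camera call.
- cut_out(camera, thing): "region" (420x560 bool, what is visible of it) and "bbox" ([left, top, right, bottom] in pixels, round what is visible of it).
The state is a dict: "time": time; "q": joint angles; "joint_velocities": joint speeds; "joint_torque": joint torques, N m; "position": TCP position; "tool_rot": TCP orientation; "ft_force": force on the tool from outside, world axes, zero at the start; "moment": the same for the moment, N m; "grip_width": finger opening in m; "grip_force": force on a finger pad.
Only numpy, scipy, OpenCV 4.12 (cv2) and the standard library are available. Lean on these libraries where they do the work, as an engineer would, in place of code of your own. Each camera call takes 0.05 s, during which the arm holds its last target. There are 200 camera calls.

### The job

Take the oblong-headed bangle mandrel out of the wooden rack and fit it in the steel stake holder: pass its T-foot down through the slot until its collar lies on the plate, then give it a quarter turn so that the foot locks square across the slot. Then slip the bangle over the mandrel's head so that it lies flat on the collar, and let go. Leave the domed stake and the other things on the bench where they are.

Things in the scene. Friction and masses are not known exactly. Their poses are not given: they have to be found in the camera images.
- mandrel: Steel bangle mandrel, 0.45 kg, upright in a rack pocket, foot hidden. Origin: centre of the foot's underside, z up. T-foot 50 mm along x, 13 along y, z 0-12; round shank d 20, z 12-24; collar d 64, z 24-32; oblong head 30 along x (as the foot), 20 along y, z 32-78, flat sides to grip across y. It looks the same after a half turn.
- dome_stake: The other stake in the rack's other pocket, to be left alone: plain steel with the same foot and collar, but with a round mushroom dome of 52 mm diameter on top, 72 mm tall. Origin: centre of the underside of its foot, z up.
- rack: Fixed wooden block, 220 mm along x, 84 along y, 36 high. Origin: centre of its underside. Two pockets 59 x 23 mm (long side along x), 30 deep, at x = -52 and +52 mm. A stake hangs in a pocket by its collar, its origin 12 mm above the bench, its foot along the rack's x, and lifts straight out (25 mm clears).
- holder: Steel stake holder fixed to the bench, a low box 120 mm along x, 100 along y, 40 high, flat top. Origin: centre of its underside, z up. With the collar on its top plate the mandrel's origin is 16 mm above this origin; the foot then has 2 mm of play below the plate and turns freely, either way, without a stop.
- slot (a point): Centre of the slot at the top of the holder's 10 mm plate, 40 mm above the bench. The slot goes through, 55 mm long along the holder's x and 17 mm wide, with a 24 mm square opening at its middle for the shank; hollow below.
- bangle: Plain steel bangle (round ring) lying flat on the bench: outer diameter 68 mm, inner diameter 52 mm, 20 mm high, 0.1 kg. Origin: centre of its underside. It can be taken across its outside or by its 8 mm wall.
- brick: Bystander: pale soldering brick, 114 x 64 x 35 mm, loose. Origin: centre of its underside.
- bench_block: Bystander: dark steel block, 64 x 64 x 22 mm, loose. Origin: centre of its underside.
- hammer: Bystander: hammer, 260 mm long, lying on the bench, loose.
- jar: Bystander: glass jar with a lid, 68 mm diameter, 65 mm tall, loose. Origin: centre of its underside.
- sanding_stick: Bystander: flat wooden stick, 130 x 26 x 12 mm, lying on the bench, loose. Origin: centre of its underside.

How it is judged:
By the outcome, as a careful person would: the job done as asked, in the order asked, and still so for the second after the job is handed in, with the robot touching nothing.
It also fails if it takes over 72 s, if anything falls off the work surface, if the arm or the gripper's body presses on something with over 40 N, if the wrist force passes 120 N, or if a joint passes its speed limit or range.

## Working session

There is one attempt and no reset: what is moved stays moved. The work goes in short steps, Python scripts to look and compute and a shell command to move; the robot and the scene stay as the last step left them, time stands still between calls to the robot, and variables do not carry over. Pictures are saved under pics/ and viewed, at most 10 in all, crops included, and the job is handed in when it is done.

```bash
ls; mkdir -p pics; cat > h.py <<'E'
import numpy as np, cv2
from rig import get_obs, camera, get_calibration, hand_in, cut_out
from scipy.spatial.transform import Rotation as R
def ray(cal,px,fish=False):
    px=np.atleast_2d(np.asarray(px,float)); f=210/np.tan(np.radians(cal["vertical_fov"])/2)
    d=px-[cal["cx"],cal["cy"]]
    if fish:
        r=np.linalg.norm(d,axis=1,keepdims=True)+1e-9; th=r/f
        v=np.hstack([d/r*np.sin(th),np.cos(th)])
    else: v=np.hstack([d/f,np.ones((len(d),1))])
    T=np.array(cal["T"]); return T[:3,3], v@T[:3,:3].T
def plane(cal,px,z,fish=False):
    o,v=ray(cal,px,fish); return o+v*((z-o[2])/v[:,2:])
def proj(cal,P,fish=False):
    T=np.array(cal["T"]); p=(np.atleast_2d(P)-T[:3,3])@T[:3,:3]; f=210/np.tan(np.radians(cal["vertical_fov"])/2)
    if fish:
        r=np.linalg.norm(p[:,:2],axis=1,keepdims=True)+1e-12; th=np.arctan2(r,p[:,2:]); q=p[:,:2]/r*th*f
    else: q=p[:,:2]/p[:,2:]*f
    return q+[cal["cx"],cal["cy"]]
def snap(n,fn):
    im=camera(n); cv2.imwrite("pics/"+fn,im[:,:,::-1]); return im
E
python3 - <<'E'
from h import *
o=get_obs(); print(o["position"],o["tool_rot"],o["time"])
for n in("scene","side","wrist"):
    snap(n,n+"0.png"); c=get_calibration(n); print(n,c["vertical_fov"],c["cx"],c["cy"],np.round(c["T"],3).tolist())
    for t in("mandrel","dome_stake","rack","holder","bangle"):
        for d in cut_out(n,t)[:2]:
            ys,xs=np.nonzero(d["region"]); print(n,t,round(d["conf"],2),np.round(d["bbox"]),xs.mean().round(1),ys.mean().round(1))
E
```

```text
pics
[6.24290674e-01 1.36225697e-04 2.43576724e-01] [ 7.07105917e-01  7.07106799e-01 -6.36678460e-04 -8.89981910e-04] 0.0
scene 56.51798921059245 272.2773056453687 202.8412178157116 [[0.242, 0.804, -0.544, 1.044], [0.97, -0.192, 0.148, -0.074], [0.015, -0.563, -0.826, 0.785], [0.0, 0.0, 0.0, 1.0]]
scene mandrel 0.81 [ 98. 227. 131. 257.] 111.8 240.8
scene dome_stake 0.67 [ 94. 186. 124. 216.] 107.7 201.5
scene rack 0.69 [ 92. 181. 143. 276.] 116.5 235.3
scene holder 0.61 [223. 200. 281. 254.] 252.3 225.4
scene bangle 0.74 [341. 167. 369. 192.] 354.7 178.2
side 47.30889058965224 279.79121983644666 211.2926260067684 [[1.0, -0.012, 0.021, 0.548], [-0.024, -0.541, 0.841, -0.951], [0.002, -0.841, -0.541, 0.708], [0.0, 0.0, 0.0, 1.0]]
side mandrel 0.91 [268. 299. 304. 338.] 284.6 318.3
side dome_stake 0.85 [212. 302. 245. 338.] 229.6 320.8
side rack 0.89 [198. 303. 320. 358.] 257.6 335.4
side holder 0.75 [260. 218. 314. 255.] 284.4 236.5
side bangle 0.5 [244. 178. 263. 191.] 256.1 184.2
wrist 65.70646984690485 282.7640700310626 209.8504981991083 [[1.0, 0.002, -0.0, 0.624], [0.002, -0.956, -0.295, 0.082], [-0.001, 0.295, -0.956, 0.384], [0.0, 0.0, 0.0, 1.0]]
wrist rack 0.89 [173. 349. 258. 361.] 215.4 350.4
wrist holder 0.77 [184. 130. 303. 233.] 245.1 180.2
wrist holder 0.2 [329.   0. 438.  49.] 388.6 17.4
wrist bangle 0.71 [380. 158. 463. 338.] 419.1 206.8
wrist bangle 0.25 [171. 348. 256. 361.] 218.2 350.3
```

```bash
python3 - <<'E'
import cv2,numpy as np
a=cv2.imread("pics/scene0.png")[120:330,60:460];b=cv2.imread("pics/side0.png")[140:370,150:420]
a=cv2.resize(a,(570,300));b=cv2.resize(b,(352,300))
w=cv2.resize(cv2.imread("pics/wrist0.png"),(400,300))
cv2.imwrite("pics/m0.png",np.vstack([np.hstack([b,w]),cv2.copyMakeBorder(a,0,0,0,752-570,cv2.BORDER_CONSTANT)]))
E
```

```text
(no output)
```

View pics/m0.png

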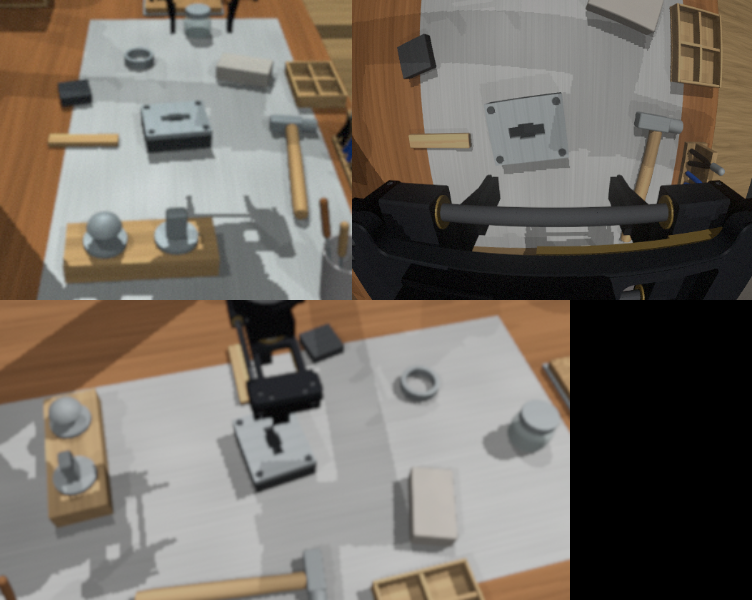

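```bash
cat > est.py <<'E'
from h import *
def tri(pairs):
    A=np.zeros((3,3));b=np.zeros(3)
    for c,px in pairs:
        o,v=ray(c,px);v=v[0]/np.linalg.norm(v);M=np.eye(3)-np.outer(v,v);A+=M;b+=M@o
    return np.linalg.solve(A,b)
E
python3 - <<'E'
from est import *
S={n:get_calibration(n) for n in("scene","side","wrist")}
print("mandrel",tri([(S["scene"],(111.8,240.8)),(S["side"],(284.6,318.3))]))
print("dome",tri([(S["scene"],(107.7,201.5)),(S["side"],(229.6,320.8))]))
print("bangle",plane(S["scene"],(354.7,178.2),.01),plane(S["side"],(254,184.5),.01))
W=S["wrist"];print("hold",plane(W,(251,182),.04,True))
# holder corners seen in wrist montage (x1.4, offset 352)
for p in((485,107),(560,94),(570,158),(500,170),(510,132),(545,129)): print(plane(W,((p[0]-352)*1.4,p[1]*1.4),.04,True).round(4))
for n in("scene","side"):
    for t in ("bangle",):
        print(n,[ (d["bbox"],d["conf"]) for d in cut_out(n,t)[:2]])
E
```

```text
mandrel [ 0.57424992 -0.29784062  0.04732732]
dome [ 0.47066118 -0.3041728   0.04990249]
bangle [[0.50938616 0.28498439 0.01      ]] [[0.50353506 0.28194984 0.01      ]]
hold [[0.58977598 0.00693157 0.04      ]]
[[0.5189 0.0437 0.04  ]]
[[0.633  0.0614 0.04  ]]
[[ 0.6495 -0.0379  0.04  ]]
[[ 0.5365 -0.059   0.04  ]]
[[0.5567 0.004  0.04  ]]
[[0.6107 0.0084 0.04  ]]
scene [([340.9, 167.3, 369.2, 192.1], 0.74)]
side [([243.9, 177.6, 263.0, 190.7], 0.5)]
```

```bash
python3 -m inch '[-0.5,-0.1,0,0,0,0, -1,-0.2,0,0,0,0, -1,-0.2,0,0,0,0]' 87 40; python3 -m inch '[-0.5,-0.1,0,0,0,0, -1,-0.2,0,0,0,0, -1,-0.2,0,0,0,0]';python3 -m inch '[-0.5,-0.1,0,0,0,0, -1,-0.2,0,0,0,0, -1,-0.2,0,0,0,0]'; python3 -m inch '[-0.3,0,0,0,0,0.08, -0.72,-0.03,0,0,0,0.16, -0.72,-0.03,0,0,0,0.24, -0.72,-0.03,0,0,0,0.32, -0.72,-0.03,0,0,0,0.4, -0.72,-0.03,0,0,0,0.48, -0.72,-0.03,0,0,0,0.56, -0.72,-0.03,0,0,0,0.64, -0.72,-0.03,0,0,0,0.72, -0.72,-0.03,0,0,0,0.8, -0.72,-0.03,0,0,0,0.88, -0.72,-0.03,0,0,0,0.96, -0.72,-0.03,0,0,0,0.96, -0.72,-0.03,0,0,0,0.96]'
python3 - <<'E'
from h import *
o=get_obs(); print(o["position"],R.from_quat(o["tool_rot"]).as_matrix().round(3),o["q"],o["time"])
snap("wrist","w1.png"); 
for t in ("mandrel","rack"):
  for d in cut_out("wrist",t)[:2]: print(t,d["bbox"],d["conf"])
E
```

```text
time: 1.25
position: [0.6084, -0.0862, 0.2446]
tool_rot: [0.709, 0.706, -0.002, 0.001]
ft_force: [0.9, 1.0, -0.5]
grip_width: 0.0868
grip_force: 0.0
time: 1.5
position: [0.5924, -0.167, 0.2447]
tool_rot: [0.709, 0.705, -0.001, 0.002]
ft_force: [0.8, 0.8, -0.5]
grip_width: 0.087
grip_force: 0.0
time: 1.75
position: [0.5764, -0.2473, 0.2448]
tool_rot: [0.709, 0.705, -0.002, 0.002]
ft_force: [1.0, 0.5, 0.8]
grip_width: 0.0871
grip_force: 0.0
time: 2.92
position: [0.5747, -0.2973, 0.2445]
tool_rot: [0.999, 0.033, -0.0, -0.0]
ft_force: [-0.0, 0.6, -0.1]
grip_width: 0.0872
grip_force: 0.0
[ 0.57465021 -0.29733361  0.2445038 ] [[ 0.998  0.065 -0.   ]
 [ 0.065 -0.998  0.   ]
 [-0.    -0.    -1.   ]] [-6.49889965e-01  5.57921447e-01  1.37378420e+00 -7.96411831e-06
  1.21006583e+00  8.55490681e-01] 2.9167
mandrel [250.1, 159.2, 314.8, 217.8] 0.56
rack [247.9, 135.5, 324.9, 296.3] 0.82
rack [75.2, 238.4, 95.5, 258.6] 0.56
```

View pics/w1.png

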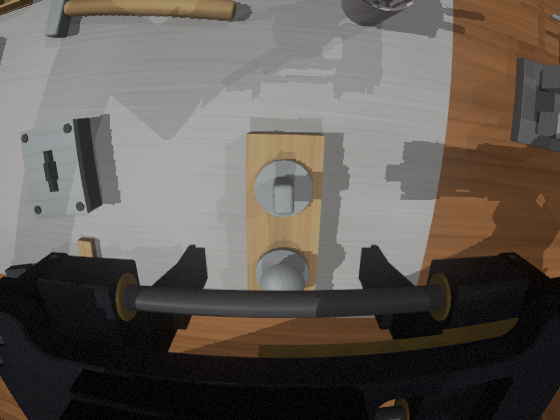

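```bash
python3 - <<'E'
from h import *
c=get_calibration("wrist")
P=plane(c,[(247.5,134),(324.5,134),(247.5,240),(322,240),],.036,True);print(P.round(4))
for a,b in((0,2),(1,3)):
    d=P[a]-P[b];print("yaw",np.degrees(np.arctan2(d[1],d[0])))
# collar ellipse outer at z=.044
Q=plane(c,[(254,187),(314,187),(284,158.5)],.044,True);print(Q.round(4),"mid",Q[:2].mean(0), "far-32mm",Q[2,0]-.032)
H=plane(c,[(276,178),(292,178),(274.5,212),(294,212)],.09,True);print(H.round(4))
print(proj(c,[[.574,-.298,.09]],True))
E
```

```text
[[ 0.6297 -0.2559  0.036 ]
 [ 0.6353 -0.338   0.036 ]
 [ 0.5083 -0.2606  0.036 ]
 [ 0.5141 -0.347   0.036 ]]
yaw 2.2271619906076365
yaw 4.285252065529769
[[ 0.5737 -0.2663  0.044 ]
 [ 0.578  -0.3308  0.044 ]
 [ 0.6066 -0.2965  0.044 ]] mid [ 0.57589362 -0.29854404  0.044     ] far-32mm 0.5746362672476663
[[ 0.5946 -0.2897  0.09  ]
 [ 0.5956 -0.3044  0.09  ]
 [ 0.5617 -0.2903  0.09  ]
 [ 0.5629 -0.3088  0.09  ]]
[[283.46962481 200.02930378]]
```

```bash
python3 -m inch '[0,0.015,0.3,0,0,0, 0,0.015,0.6,0,0,0, 0,0.015,0.95,0,0,0]'; python3 -m inch '[0,0,0.3,0,0,0, 0,0,0.6,0,0,0, 0,0,0.8,0,0,0, 0,0,0.8,0,0,0]';  python3 -m inch '[0,0,0.2,0,0,0, 0,0,0.37,0,0,0, 0,0,0.37,0,0,0, 0,0,0.37,0,0,0]'; python3 -m inch '[0,0,0,0,0,0, 0,0,0,0,0,0, 0,0,0,0,0,0, 0,0,0,0,0,0, 0,0,0,0,0,0, 0,0,0,0,0,0, 0,0,0,0,0,0, 0,0,0,0,0,0, 0,0,0,0,0,0]' 10 60
```

```text
time: 3.32
position: [0.5756, -0.2994, 0.1692]
tool_rot: [0.999, 0.032, 0.002, 0.001]
ft_force: [-0.1, 0.4, -0.0]
grip_width: 0.087
grip_force: 0.0
time: 3.65
position: [0.5724, -0.2971, 0.1005]
tool_rot: [0.999, 0.032, -0.003, -0.003]
ft_force: [0.3, -0.2, 0.1]
grip_width: 0.0871
grip_force: 0.0
time: 3.98
position: [0.5744, -0.2985, 0.0748]
tool_rot: [0.999, 0.032, -0.0, -0.0]
ft_force: [0.5, -0.1, 0.3]
grip_width: 0.087
grip_force: 0.0
time: 4.73
position: [0.5746, -0.2988, 0.0749]
tool_rot: [1.0, 0.031, -0.0, -0.0]
ft_force: [0.9, -0.7, 0.1]
grip_width: 0.0348
grip_force: 0.0
```

```bash
python3 -m inch '[0,0,0,0,0,0, 0,0,0,0,0,0, 0,0,0,0,0,0, 0,0,0,0,0,0, 0,0,0,0,0,0, 0,0,0,0,0,0, 0,0,0,0,0,0]' 10 60;  python3 -m inch '[0,0,-0.15,0,0,0, 0,0,-0.3,0,0,0, 0,0,-0.5,0,0,0, 0,0,-0.7,0,0,0, 0,0,-0.7,0,0,0, 0,0,-0.7,0,0,0]'
```

```text
time: 5.32
position: [0.5746, -0.2984, 0.0749]
tool_rot: [1.0, 0.031, -0.0, -0.0]
ft_force: [0.1, 2.2, 0.5]
grip_width: 0.0194
grip_force: 59.9
time: 5.82
position: [0.5753, -0.2996, 0.1325]
tool_rot: [1.0, 0.031, 0.001, 0.001]
ft_force: [-0.7, 0.2, -5.2]
grip_width: 0.0195
grip_force: 59.9
```

```bash
python3 -m inch '[0,-0.15,-0.1,0,0,0, 0,-0.4,-0.2,0,0,0, 0,-0.7,-0.3,0,0,0, 0,-1,-0.3,0,0,0]';  python3 -m inch '[0.1,-0.35,0,0,0,0, 0.1,-0.7,0,0,0,-0.03, 0.1,-1,0,0,0,-0.06, 0.1,-1,0,0,0,-0.06, 0.1,-1,0,0,0,-0.06, 0.1,-1,0,0,0,-0.06]'
python3 - <<'E'
from h import *
o=get_obs(); print(o["position"],R.from_quat(o["tool_rot"]).as_matrix().round(3),o["time"])
c=get_calibration("wrist")
im=snap("wrist","w2.png"); 
for d in cut_out("wrist","holder")[:2]: print(d["bbox"],d["conf"])
import json;json.dump({k:np.array(v).tolist() for k,v in c.items()},open("c2.json","w"))
E
```

```text
time: 6.15
position: [0.5695, -0.2167, 0.1562]
tool_rot: [1.0, 0.031, 0.0, -0.0]
ft_force: [0.9, -0.3, -3.7]
grip_width: 0.0192
grip_force: 59.9
time: 6.65
position: [0.5724, -0.1373, 0.1551]
tool_rot: [0.997, 0.079, -0.0, 0.0]
ft_force: [0.1, -0.5, -4.9]
grip_width: 0.0197
grip_force: 59.9
[ 0.57237344 -0.13734232  0.15510866] [[ 0.987  0.158 -0.   ]
 [ 0.158 -0.987 -0.   ]
 [-0.     0.    -1.   ]] 6.65
[71.7, 104.4, 190.3, 247.2] 0.79
```

View pics/w2.png

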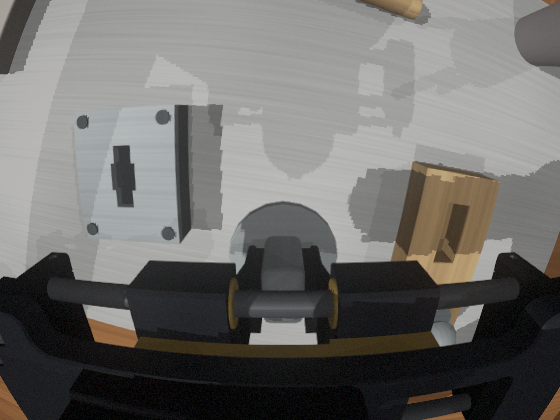

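```bash
cat > slot.py <<'E'
from h import *
import json,sys
def slot(fn,cj,box):
    im=cv2.imread(fn,0); c=json.load(open(cj)); x0,y0,x1,y1=box
    m=np.zeros_like(im); m[y0:y1,x0:x1]=im[y0:y1,x0:x1]<110
    n,l,s,_=cv2.connectedComponentsWithStats(m); k=1+np.argmax(s[1:,4]); 
    cs,_=cv2.findContours((l==k).astype(np.uint8),cv2.RETR_EXTERNAL,cv2.CHAIN_APPROX_NONE)
    P=plane(c,cs[0][:,0,:],.04,True)[:,:2]
    r=cv2.minAreaRect((P*1000).astype(np.float32)); print("area",s[k],"rect",r)
    print(cv2.boxPoints(r)); return P
if __name__=="__main__":
    slot("pics/w2.png","c2.json",(100,140,145,212))
    c=json.load(open("c2.json"));B=plane(c,[(82,122),(162.5,117),(92.5,229),(168,233)],.04,True)[:,:2];print(B.round(4),B.mean(0))
    for a,b in((0,2),(1,3)): d=B[a]-B[b];print(np.degrees(np.arctan2(d[1],d[0])))
    for a,b in((0,1),(2,3)): d=B[a]-B[b];print(np.degrees(np.arctan2(-d[0],d[1])))
E
python3 slot.py
```

```text
area [ 111  145   25   62 1168] rect ((582.2179565429688, 5.0778303146362305), (54.32648849487305, 23.349529266357422), 7.150785446166992)
[[553.8127     13.280481 ]
 [556.7193     -9.887436 ]
 [610.6232     -3.1248207]
 [607.7166     20.043097 ]]
[[ 0.6262  0.0513]
 [ 0.6363 -0.0284]
 [ 0.5267  0.0384]
 [ 0.5372 -0.0408]] [0.58160151 0.00514243]
7.378055943058165
7.149280187758254
7.208897681988367
7.5689890566345746
```

```bash
python3 - <<'E'
from slot import *
c=json.load(open("c2.json"))
im=cv2.imread("pics/w2.png",0)
T=np.array([.5724,-.1373]);X=np.array([.987,.158])
z=.155-.063+.032
th=np.linspace(0,2*np.pi,7)
Q=plane(c,[(283.5,201.5),(230,248),(337,248)],z,True)[:,:2]-T
print("tool xy",np.c_[Q@X,Q@[.158,-.987]])
# wrist0 calibration from start pose: offset tool->camera taken from c2
o2=np.eye(4);o2[:3,:3]=[[.987,.158,0],[.158,-.987,0],[0,0,-1]];o2[:3,3]=[.5724,-.1373,.1551]
rel=np.linalg.inv(o2)@np.array(c["T"])
o0=np.eye(4);o0[:3,:3]=R.from_quat([.7071059,.7071068,-.00063668,-.00088998]).as_matrix();o0[:3,3]=[.62429,.000136,.243577]
c0=dict(c);c0["T"]=(o0@rel).tolist();print(np.round(c0["T"],3)[:3,3]);json.dump(c0,open("c0.json","w"))
slot("pics/wrist0.png","c0.json",(205,155,280,210))
E
```

```text
tool xy [[ 0.03267635  0.00019406]
 [ 0.00479254 -0.0306615 ]
 [ 0.00486432  0.03118524]]
[0.624 0.081 0.383]
area [219 172  51  23 879] rect ((581.4421997070312, 5.205957412719727), (54.78510284423828, 23.4251651763916), 7.467334270477295)
[[552.7598    13.259245]
 [555.80414   -9.967253]
 [610.1246    -2.84733 ]
 [607.08026   20.379168]]
```

```bash
python3 -m inch '[0.05,-0.3,0,0,0,0, 0.13,-0.6,0,0,0,0, 0.195,-0.87,0,0,0,0]';  python3 -m inch '[0.1,-0.4,0,0,0,0.01, 0.15,-0.7,0,0,0,0.019, 0.195,-0.87,0,0,0,0.019, 0.195,-0.87,0,0,0,0.019, 0.195,-0.87,0,0,0,0.019, 0.195,-0.87,0,0,0,0.019, 0.195,-0.87,0,0,0,0.019]'
python3 - <<'E'
from h import *
o=get_obs(); M=R.from_quat(o["tool_rot"]).as_matrix();p=np.array(o["position"]); print(p,np.degrees(np.arctan2(M[1,0],M[0,0])),M.round(3)[:,2],o["ft_force"])
print("tool err units",M.T@(np.array([.5813,.005,p[2]])-p)/.08)
E
```

```text
time: 7.0
position: [0.5772, -0.0677, 0.1549]
tool_rot: [0.997, 0.077, 0.0, -0.0]
ft_force: [1.1, -0.4, -4.7]
grip_width: 0.0194
grip_force: 59.9
time: 7.58
position: [0.5819, 0.0022, 0.155]
tool_rot: [0.998, 0.063, 0.0, 0.0]
ft_force: [0.2, 0.4, -5.7]
grip_width: 0.0196
grip_force: 59.9
[0.58194812 0.00222834 0.15496475] 7.198283045587851 [ 0.    -0.001 -1.   ] [ 0.24522456  0.44392611 -5.66957971]
tool err units [-3.69637833e-03 -3.53878190e-02 -2.27896496e-05]
```

```bash
python3 -m inch '[-0.004,-0.036,0.15,0,0,0, -0.004,-0.036,0.3,0,0,0, -0.004,-0.036,0.45,0,0,0, -0.004,-0.036,0.55,0,0,0, -0.004,-0.036,0.55,0,0,0, -0.004,-0.036,0.55,0,0,0]';  python3 -m inch '[0,0,0.05,0,0,0, 0,0,0.1,0,0,0, 0,0,0.15,0,0,0, 0,0,0.15,0,0,0, 0,0,0.15,0,0,0]'
python3 - <<'E'
from h import *
c=get_calibration("wrist");print(get_obs()["position"]);snap("wrist","w3.png")
E
```

```text
time: 8.08
position: [0.5808, 0.0058, 0.1106]
tool_rot: [0.998, 0.063, -0.0, -0.0]
ft_force: [-0.4, 0.7, -3.9]
grip_width: 0.0193
grip_force: 59.9
time: 8.5
position: [0.5807, 0.0067, 0.0988]
tool_rot: [0.998, 0.064, -0.0, -0.0]
ft_force: [0.0, -0.4, -4.0]
grip_width: 0.0198
grip_force: 59.9
[0.58074256 0.00672572 0.09878215]
```

View pics/w3.png

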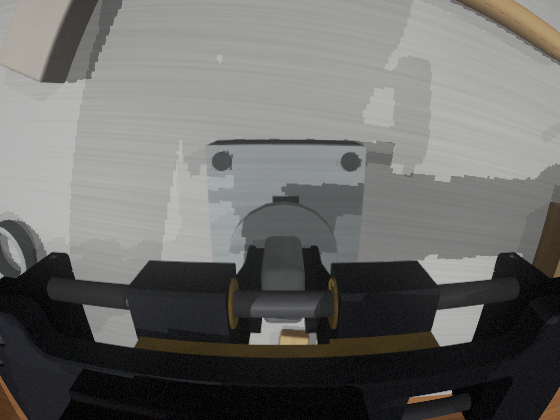

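```bash
python3 -m inch '[0,0.01,0.05,0,0,0, 0,0.01,0.1,0,0,0, 0,0.01,0.15,0,0,0, 0,0.01,0.19,0,0,0, 0,0.01,0.19,0,0,0]';  python3 -m inch '[0,0,0.02,0,0,0, 0,0,0.04,0,0,0, 0,0,0.05,0,0,0, 0,0,0.05,0,0,0, 0,0,0.05,0,0,0]'
```

```text
time: 8.97
position: [0.5804, 0.0059, 0.0828]
tool_rot: [0.998, 0.064, -0.001, -0.0]
ft_force: [0.1, -0.0, -4.9]
grip_width: 0.0196
grip_force: 59.9
time: 9.38
position: [0.5811, 0.0058, 0.0798]
tool_rot: [0.998, 0.064, 0.0, 0.0]
ft_force: [0.5, 0.0, -4.7]
grip_width: 0.0197
grip_force: 59.9
```

```bash
python3 -m inch '[0,0,0.01,0,0,0, 0,0,0.01,0,0,0, 0,0,0.01,0,0,0]';  python3 -m inch '[0,0,0.01,0,0,0, 0,0,0.01,0,0,0, 0,0,0.01,0,0,0]'
```

```text
time: 9.63
position: [0.5811, 0.0058, 0.079]
tool_rot: [0.998, 0.064, 0.0, 0.0]
ft_force: [-0.1, 0.3, -4.3]
grip_width: 0.02
grip_force: 59.9
time: 9.88
position: [0.5811, 0.0058, 0.0788]
tool_rot: [0.998, 0.064, 0.0, 0.0]
ft_force: [-1.6, -0.1, 2.7]
grip_width: 0.0191
grip_force: 59.9
```

```bash
python3 -m inch '[0,0,0,0,0,-0.06, 0,0,0,0,0,-0.13, 0,0,0,0,0,-0.2, 0,0,0,0,0,-0.27, 0,0,0,0,0,-0.34, 0,0,0,0,0,-0.41, 0,0,0,0,0,-0.48, 0,0,0,0,0,-0.55, 0,0,0,0,0,-0.62, 0,0,0,0,0,-0.69, 0,0,0,0,0,-0.76, 0,0,0,0,0,-0.83, 0,0,0,0,0,-0.9, 0,0,0,0,0,-0.96, 0,0,0,0,0,-1, 0,0,0,0,0,-1, 0,0,0,0,0,-1, 0,0,0,0,0,-1]'
python3 - <<'E'
from h import *
o=get_obs();M=R.from_quat(o["tool_rot"]).as_matrix();print(np.degrees(np.arctan2(M[1,0],M[0,0])),o["moment"],o["q"])
E
```

```text
time: 11.38
position: [0.5812, 0.0061, 0.0788]
tool_rot: [0.661, 0.75, 0.0, 0.0]
ft_force: [-1.2, 2.3, 4.7]
grip_width: 0.0196
grip_force: 59.9
97.22579040630309 [0.39259029 0.31500741 0.04645378] [-1.81769424e-01  7.02299885e-01  1.66987037e+00  3.61145158e-04
  7.68785913e-01 -3.08142737e-01]
```

```bash
python3 -m inch '[0,0,0,0,0,0, 0,0,0,0,0,0, 0,0,0,0,0,0, 0,0,0,0,0,0, 0,0,0,0,0,0, 0,0,0,0,0,0, 0,0,0,0,0,0, 0,0,0,0,0,0]' 87 30; python3 -m inch '[0,0,-0.3,0,0,0, 0,0,-0.6,0,0,0, 0,0,-1,0,0,0]'; python3 -m inch '[0,0,-0.3,0,0,0, 0,0,-0.6,0,0,0, 0,0,-0.6,0,0,0]'; python3 -m inch '[0.45,-0.06,0,0,0,0, 0.89,-0.128,0,0,0,0]'; python3 -m inch '[0.45,-0.06,0,0,0,0, 0.89,-0.128,0,0,0,0]'; python3 -m inch '[0.45,-0.06,0,0,0,0, 0.89,-0.128,0,0,0,0]'; python3 -m inch '[0.45,-0.06,0,0,0,0, 0.7,-0.1,0,0,0,0, 0.7,-0.1,0,0,0,0, 0.7,-0.1,0,0,0,0, 0.7,-0.1,0,0,0,0]'
python3 - <<'E'
from h import *
import json
o=get_obs();c=get_calibration("wrist");snap("wrist","w4.png");snap("side","s4.png")
json.dump({k:np.array(v).tolist() for k,v in c.items()},open("c4.json","w"))
M=R.from_quat(o["tool_rot"]).as_matrix();print(o["position"],np.degrees(np.arctan2(M[1,0],M[0,0])))
for d in cut_out("wrist","bangle")[:2]: print(d["bbox"],d["conf"])
a=cv2.imread("pics/s4.png")[170:370,180:340];w=cv2.imread("pics/w4.png")
cv2.imwrite("pics/m4.png",np.hstack([cv2.resize(a,(240,300)),cv2.resize(w,(560,420))[0:300]]))
E
```

```text
time: 12.05
position: [0.5811, 0.0058, 0.0781]
tool_rot: [0.661, 0.751, -0.0, -0.0]
ft_force: [0.3, 0.2, 0.0]
grip_width: 0.0648
grip_force: 0.0
time: 12.3
position: [0.5796, 0.006, 0.1572]
tool_rot: [0.661, 0.751, -0.001, -0.002]
ft_force: [0.2, -0.0, -0.2]
grip_width: 0.0832
grip_force: 0.0
time: 12.55
position: [0.5841, 0.0054, 0.2113]
tool_rot: [0.661, 0.751, 0.003, 0.004]
ft_force: [1.0, -0.3, 0.0]
grip_width: 0.087
grip_force: 0.0
time: 12.72
position: [0.5626, 0.0743, 0.2064]
tool_rot: [0.662, 0.749, 0.001, 0.001]
ft_force: [-1.0, 0.7, 0.4]
grip_width: 0.0867
grip_force: 0.0
time: 12.88
position: [0.5418, 0.1455, 0.2056]
tool_rot: [0.661, 0.75, -0.0, -0.0]
ft_force: [0.9, -0.3, 0.3]
grip_width: 0.087
grip_force: 0.0
time: 13.05
position: [0.5225, 0.2152, 0.2055]
tool_rot: [0.661, 0.75, -0.0, -0.0]
ft_force: [0.6, -0.1, -0.4]
grip_width: 0.0869
grip_force: 0.0
time: 13.47
position: [0.5083, 0.2677, 0.2056]
tool_rot: [0.661, 0.751, -0.001, 0.0]
ft_force: [-0.4, -0.0, 0.7]
grip_width: 0.0873
grip_force: 0.0
[0.50832493 0.26774429 0.20564701] 97.29969146032903
[253.7, 144.1, 317.5, 207.7] 0.96
```

View pics/m4.png

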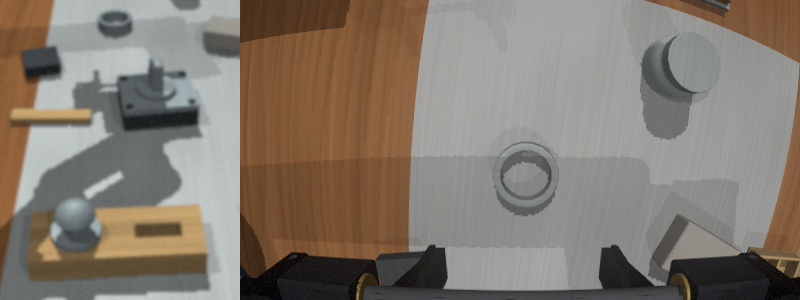

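```bash
python3 - <<'E'
from h import *
import json
c=json.load(open("c4.json"));o=get_obs();M=R.from_quat(o["tool_rot"]).as_matrix();p=np.array(o["position"])
r=cut_out("wrist","bangle")[0]["region"].astype(np.uint8)
cs,_=cv2.findContours(r,cv2.RETR_EXTERNAL,cv2.CHAIN_APPROX_NONE)
k=max(cs,key=len)[:,0,:]; up=k[k[:,1]<175]   # far half: top edge
P=plane(c,up,.02,True)[:,:2]; A=np.c_[2*P,np.ones(len(P))]; s=np.linalg.lstsq(A,(P**2).sum(1),rcond=None)[0]
print("fit",s[:2],np.sqrt(s[2]+s[:2]@s[:2]))
Q=plane(c,[(254,174),(318,174),(286,142)],.02,True)[:,:2];print(Q,Q[:2].mean(0))
print("units",M.T@np.array([s[0]-p[0],s[1]-p[1],0.014-p[2]])/.08)
E
```

```text
fit [0.50733914 0.28805187] 0.03166301415923128
[[0.47595864 0.28308491]
 [0.54064082 0.29155351]
 [0.50402306 0.31957895]] [0.50829973 0.28731921]
units [0.26343587 0.01415297 2.39964178]
```

```bash
python3 -m inch '[0.1,0,0.3,0,0,0, 0.24,0.02,0.6,0,0,0, 0.24,0.02,0.95,0,0,0]'; python3 -m inch '[0,0,0.3,0,0,0, 0,0,0.6,0,0,0, 0,0,0.95,0,0,0, 0,0,0.95,0,0,0]'; python3 -m inch '[0,0,0.1,0,0,0, 0,0,0.2,0,0,0, 0,0,0.31,0,0,0, 0,0,0.37,0,0,0, 0,0,0.37,0,0,0]'; python3 -m inch '[0,0,0,0,0,0, 0,0,0,0,0,0, 0,0,0,0,0,0, 0,0,0,0,0,0, 0,0,0,0,0,0, 0,0,0,0,0,0, 0,0,0,0,0,0, 0,0,0,0,0,0]' 60 30
```

```text
time: 13.92
position: [0.5094, 0.2883, 0.1307]
tool_rot: [0.661, 0.75, 0.002, 0.001]
ft_force: [0.2, -0.3, -0.5]
grip_width: 0.0871
grip_force: 0.0
time: 14.25
position: [0.5048, 0.2854, 0.0495]
tool_rot: [0.661, 0.75, -0.004, -0.002]
ft_force: [0.3, -0.7, -0.8]
grip_width: 0.0873
grip_force: 0.0
time: 14.67
position: [0.5075, 0.2874, 0.0242]
tool_rot: [0.661, 0.751, -0.0, -0.0]
ft_force: [0.1, -0.2, -0.6]
grip_width: 0.0873
grip_force: 0.0
time: 15.33
position: [0.508, 0.2877, 0.025]
tool_rot: [0.661, 0.751, 0.0, 0.0]
ft_force: [0.1, -0.2, 4.4]
grip_width: 0.066
grip_force: 30.0
```

```bash
python3 -m inch '[0,0,-0.15,0,0,0, 0,0,-0.4,0,0,0, 0,0,-0.7,0,0,0, 0,0,-1,0,0,0, 0,0,-1,0,0,0, 0,0,-1,0,0,0]'
python3 - <<'E'
from h import *
import json
o=get_obs();c=get_calibration("wrist");snap("wrist","w5.png");snap("side","s5.png");snap("scene","c5.png")
print(o["position"],o["ft_force"],o["grip_width"])
json.dump({k:np.array(v).tolist() for k,v in c.items()},open("c5.json","w"))
sc=get_calibration("scene");sd=get_calibration("side")
u=proj(sd,o["position"])[0].astype(int);v=proj(sc,o["position"])[0].astype(int)
a=cv2.resize(cv2.imread("pics/s5.png")[u[1]-30:u[1]+45,u[0]-50:u[0]+50],(300,225),interpolation=2)
b=cv2.resize(cv2.imread("pics/c5.png")[v[1]-30:v[1]+45,v[0]-50:v[0]+50],(300,225),interpolation=2)
w=cv2.imread("pics/w5.png")[:,60:]
cv2.imwrite("pics/m5.png",np.hstack([np.vstack([cv2.resize(a,(300,210)),cv2.resize(b,(300,210))]),w]))
E
```

```text
time: 15.83
position: [0.5082, 0.2878, 0.106]
tool_rot: [0.661, 0.751, 0.001, 0.001]
ft_force: [-0.6, -0.0, -1.0]
grip_width: 0.0659
grip_force: 30.0
[0.50820299 0.2877755  0.10603349] [-0.59192339 -0.04872176 -0.95399259] 0.06588139210635893
```

View pics/m5.png

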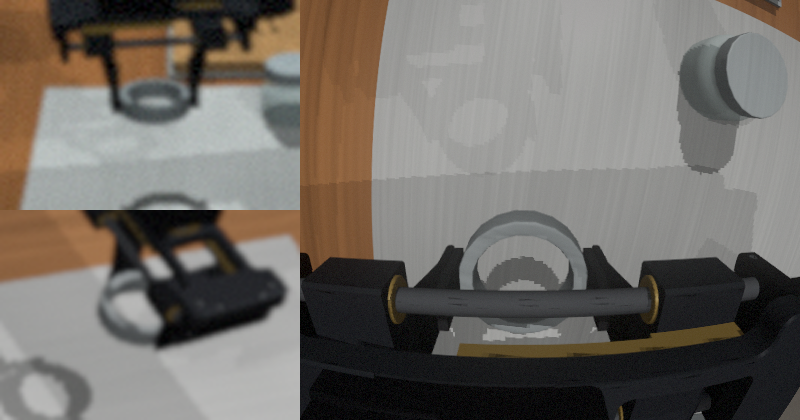

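```bash
python3 - <<'E'
from h import *
import json
c=json.load(open("c5.json"));o=get_obs();M=R.from_quat(o["tool_rot"]).as_matrix();p=np.array(o["position"])
f=lambda L:proj(c,p+np.array(L)@M.T,True).round(1).tolist()
for u in(-.005,0,.005,.01,.015): print(u,f([[u+.034,0,.0235],[u+.034,0,.0035],[u+.026,0,.0035],[u-.034,0,.0235]]))
print(f([[0,.034,.0035],[0,-.034,.0035],[0,.034,.0235],[0,-.034,.0235]]))
d=cut_out("wrist","bangle");print([(x["bbox"],x["conf"]) for x in d])
cv2.imwrite("pics/z5.png",cv2.resize(cv2.imread("pics/w5.png")[190:350,200:370],(680,600),interpolation=cv2.INTER_CUBIC))
E
```

```text
-0.005 [[280.1, 213.3], [280.0, 226.0], [280.0, 241.5], [280.3, 317.8]]
0 [[280.1, 204.3], [280.0, 216.1], [280.0, 231.9], [280.3, 311.3]]
0.005 [[280.1, 195.2], [280.0, 205.9], [280.0, 222.1], [280.2, 304.6]]
0.01 [[280.1, 185.9], [280.0, 195.5], [280.0, 212.0], [280.2, 297.7]]
0.015 [[280.1, 176.5], [280.0, 185.0], [280.0, 201.8], [280.2, 290.7]]
[[345.9, 278.4], [214.4, 278.4], [339.6, 261.5], [220.8, 261.5]]
[([217.6, 209.5, 347.7, 333.0], 0.68)]
```

View pics/z5.png

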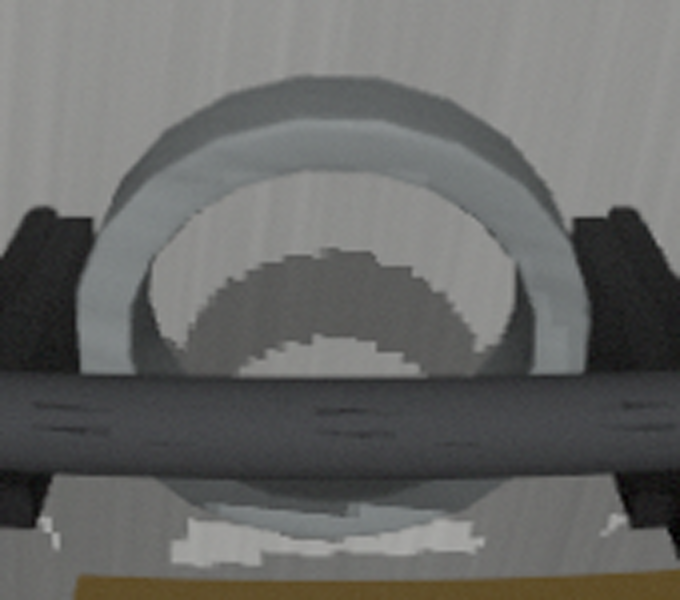

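```bash
python3 -m inch '[0,0,-0.2,0,0,0, 0,0,-0.4,0,0,0, -0.2,0.03,-0.55,0,0,0, -0.5,0.06,-0.55,0,0,0, -0.895,0.114,-0.55,0,0,0]'; python3 -m inch '[-0.4,0.05,0,0,0,0, -0.895,0.114,0,0,0,0]'; python3 -m inch '[-0.4,0.05,0,0,0,0, -0.895,0.114,0,0,0,0]'; python3 -m inch '[-0.35,0.05,0,0,0,0, -0.65,0.08,0,0,0,0, -0.895,0.114,0,0,0,0, -0.895,0.114,0,0,0,0, -0.895,0.114,0,0,0,0, -0.895,0.114,0,0,0,0]'
python3 - <<'E'
from h import *
o=get_obs();M=R.from_quat(o["tool_rot"]).as_matrix();p=np.array(o["position"])
print(p,"units",M.T@(np.array([.5807,.0085,p[2]])-p)/.08)
snap("wrist","w6.png")
E
```

```text
time: 16.45
position: [0.5251, 0.2184, 0.1482]
tool_rot: [0.66, 0.752, -0.0, -0.0]
ft_force: [-0.0, 0.7, -0.4]
grip_width: 0.0661
grip_force: 30.0
time: 16.62
position: [0.5427, 0.1476, 0.1473]
tool_rot: [0.66, 0.751, -0.001, -0.001]
ft_force: [0.1, 0.9, -1.3]
grip_width: 0.066
grip_force: 30.0
time: 16.78
position: [0.5609, 0.0772, 0.1471]
tool_rot: [0.66, 0.751, -0.001, -0.002]
ft_force: [0.8, -0.5, -1.2]
grip_width: 0.0657
grip_force: 30.0
time: 17.28
position: [0.579, 0.0087, 0.1475]
tool_rot: [0.661, 0.751, -0.001, -0.001]
ft_force: [-0.1, 0.4, -0.9]
grip_width: 0.0655
grip_force: 30.0
[0.579031   0.00869622 0.14747015] units [-5.07428849e-03  2.03839555e-02 -6.30029050e-05]
```

View pics/w6.png

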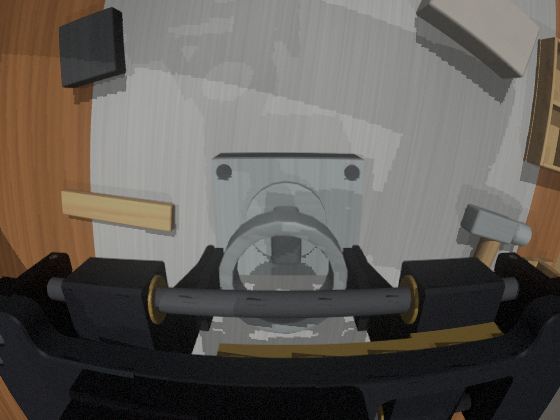

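```bash
python3 -m inch '[-0.005,0.025,0.15,0,0,0, -0.005,0.025,0.3,0,0,0, -0.005,0.025,0.45,0,0,0, -0.005,0.025,0.6,0,0,0, -0.005,0.025,0.6,0,0,0]'; python3 -m inch '[0,0,0.1,0,0,0, 0,0,0.2,0,0,0, 0,0,0.28,0,0,0, 0,0,0.3,0,0,0, 0,0,0.3,0,0,0]'
```

```text
time: 17.75
position: [0.5801, 0.0092, 0.0975]
tool_rot: [0.66, 0.751, -0.001, -0.002]
ft_force: [-0.1, 0.3, -1.4]
grip_width: 0.066
grip_force: 30.0
time: 18.17
position: [0.5818, 0.008, 0.0759]
tool_rot: [0.661, 0.751, -0.0, -0.0]
ft_force: [-0.1, -0.8, -0.7]
grip_width: 0.066
grip_force: 30.0
```

```bash
python3 -m inch '[0,0,0.02,0,0,0, 0,0,0.02,0,0,0, 0,0,0.02,0,0,0]'; python3 -m inch '[0,0,0.015,0,0,0, 0,0,0.015,0,0,0, 0,0,0.015,0,0,0]'
```

```text
time: 18.42
position: [0.5824, 0.0079, 0.0753]
tool_rot: [0.661, 0.751, 0.0, 0.0]
ft_force: [0.8, -0.2, -2.1]
grip_width: 0.0658
grip_force: 30.0
time: 18.67
position: [0.5822, 0.008, 0.0739]
tool_rot: [0.661, 0.751, 0.0, 0.0]
ft_force: [-0.4, -0.2, -1.4]
grip_width: 0.0661
grip_force: 30.0
```

```bash
python3 -m inch '[0,0,0.012,0,0,0, 0,0,0.012,0,0,0, 0,0,0.012,0,0,0]'; python3 -m inch '[0,0,0.012,0,0,0, 0,0,0.012,0,0,0, 0,0,0.012,0,0,0]'
```

```text
time: 18.92
position: [0.5823, 0.0079, 0.0731]
tool_rot: [0.661, 0.751, 0.0, 0.0]
ft_force: [-0.3, -0.6, 1.1]
grip_width: 0.0657
grip_force: 30.0
time: 19.17
position: [0.5823, 0.008, 0.073]
tool_rot: [0.661, 0.751, 0.0, 0.0]
ft_force: [-2.7, 0.4, 7.0]
grip_width: 0.0656
grip_force: 30.0
```

Contact with the collar at the expected height. Release, withdraw and look.

```bash
python3 -m inch '[0,0,0,0,0,0, 0,0,0,0,0,0, 0,0,0,0,0,0, 0,0,0,0,0,0, 0,0,0,0,0,0, 0,0,0,0,0,0, 0,0,0,0,0,0]' 87 30; python3 -m inch '[0,0,-0.2,0,0,0, 0,0,-0.5,0,0,0, 0,0,-1,0,0,0]'; python3 -m inch '[0,0,-0.4,0,0,0, -0.3,0,-0.8,0,0,0, -0.8,0,-0.8,0,0,0, -0.8,0,-0.8,0,0,0, -0.8,0,-0.8,0,0,0, -0.8,0,-0.8,0,0,0]'
python3 - <<'E'
from h import *
snap("wrist","w7.png");snap("side","s7.png")
a=cv2.imread("pics/s7.png")[170:360,190:350];w=cv2.imread("pics/w7.png")[:300,140:420]
cv2.imwrite("pics/m7.png",np.hstack([cv2.resize(a,(380,450)),cv2.resize(w,(420,450))]))
E
```

```text
time: 19.75
position: [0.5821, 0.008, 0.0717]
tool_rot: [0.661, 0.751, -0.0, -0.0]
ft_force: [0.2, 0.8, -1.0]
grip_width: 0.0868
grip_force: 0.0
time: 20.0
position: [0.5794, 0.0083, 0.1492]
tool_rot: [0.661, 0.751, -0.002, -0.004]
ft_force: [0.5, -0.9, 0.5]
grip_width: 0.0868
grip_force: 0.0
time: 20.5
position: [0.5895, -0.0555, 0.2152]
tool_rot: [0.661, 0.75, -0.0, -0.001]
ft_force: [-0.7, 0.5, -0.7]
grip_width: 0.0867
grip_force: 0.0
```

View pics/m7.png

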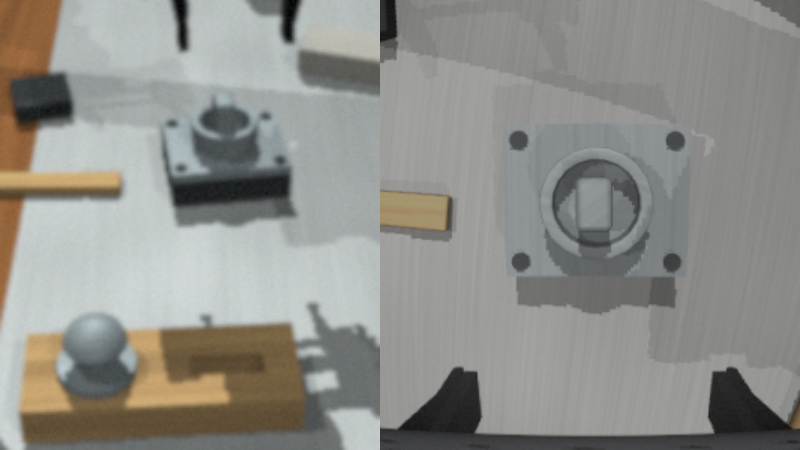

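The picture shows the bangle flat and centred on the collar around the head. The head lies square across the holder's long axis, and the gripper is clear.

```bash
python3 -c "
from rig import hand_in; print(hand_in())"
```

```text
the job is handed in; nothing more can be done
None
```

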